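# Order the press dies in their tray

### The job

The four round cutting dies of the lever press have been left about on the bench. Put them back in the four-bay wooden die tray in order of diameter, the smallest in the bay at the end nearest the press and the largest in the bay furthest from it, one in each bay, standing upright on its foot on the bay's floor. Set them down rather than dropping them, and leave the little tin of eyelets that stands among them where it is.

Things in the scene. Friction and masses are not known exactly. Their poses are not given: they have to be found in the camera images.
- die_24: The smallest of four round hollow cutting dies for the lever press, bare steel, standing upright on its foot, cutting mouth up: 24 mm in diameter and 58 mm tall (all four are equally tall), about 160 g. The lowest 46 mm are a plain cylinder, the place to grip; above that it narrows to a nose with a dark round mouth. Origin: centre of the foot; z up along the die.
- die_34: The second smallest of four round hollow cutting dies for the lever press, bare steel, standing upright on its foot, cutting mouth up: 34 mm in diameter and 58 mm tall (all four are equally tall), about 300 g. The lowest 46 mm are a plain cylinder, the place to grip; above that it narrows to a nose with a dark round mouth. Origin: centre of the foot; z up along the die.
- die_44: The second largest of four round hollow cutting dies for the lever press, bare steel, standing upright on its foot, cutting mouth up: 44 mm in diameter and 58 mm tall (all four are equally tall), about 480 g. The lowest 46 mm are a plain cylinder, the place to grip; above that it narrows to a nose with a dark round mouth. Origin: centre of the foot; z up along the die.
- die_54: The largest of four round hollow cutting dies for the lever press, bare steel, standing upright on its foot, cutting mouth up: 54 mm in diameter and 58 mm tall (all four are equally tall), about 700 g. The lowest 46 mm are a plain cylinder, the place to grip; above that it narrows to a nose with a dark round mouth. Origin: centre of the foot; z up along the die.
- bay_1: The leftmost (+y) of four bays in a row in the low wooden die tray (88 x 328 mm, fixed): 76 mm square, black rubber floor 6 mm above the bench, 80 mm from bay to bay, walls 4 to 5 mm thick standing 8 mm above the floor (14 mm above the bench). Origin: centre of the floor's surface; x across the tray, away from the robot; y along the row from bay_4 towards bay_1; z up.
- bay_2: The second from the left of four bays in a row in the low wooden die tray (88 x 328 mm, fixed): 76 mm square, black rubber floor 6 mm above the bench, 80 mm from bay to bay, walls 4 to 5 mm thick standing 8 mm above the floor (14 mm above the bench). Origin: centre of the floor's surface; x across the tray, away from the robot; y along the row from bay_4 towards bay_1; z up.
- bay_3: The third from the left of four bays in a row in the low wooden die tray (88 x 328 mm, fixed): 76 mm square, black rubber floor 6 mm above the bench, 80 mm from bay to bay, walls 4 to 5 mm thick standing 8 mm above the floor (14 mm above the bench). Origin: centre of the floor's surface; x across the tray, away from the robot; y along the row from bay_4 towards bay_1; z up.
- bay_4: The rightmost (-y) of four bays in a row in the low wooden die tray (88 x 328 mm, fixed): 76 mm square, black rubber floor 6 mm above the bench, 80 mm from bay to bay, walls 4 to 5 mm thick standing 8 mm above the floor (14 mm above the bench). Origin: centre of the floor's surface; x across the tray, away from the robot; y along the row from bay_4 towards bay_1; z up.
- press_seat (a point): Black hand lever press with a steel work table, 300 x 150 mm on the bench, about 460 mm tall with its raised lever; fixed. It stands at the far left (y > 0) or far right (y < 0) of the bench; a grey cabinet with blue drawers stands at the other side. This point: the round steel die seat in the middle of its work table, 66 mm above the bench.
- tin: A small open aluminium tin of brass eyelets, 38 mm in diameter and 20 mm tall, loose, standing on the bench among the dies. Origin: centre of its underside. It is to be left alone.

How it is judged:
By the outcome, as a careful person would: the job done as asked, in the order asked, and still so for the second after the job is handed in, with the robot touching nothing.
It also fails if it takes over 101 s, if anything falls off the work surface, if the arm or the gripper's body presses on something with over 40 N, if the wrist force passes 120 N, or if a joint passes its speed limit or range.

### The arm

A 7-joint arm with a two-finger parallel gripper is mounted at the origin on the work surface. World frame = base frame: x ahead of the robot, y to its left, z up, the work surface at z = 0. Lengths are in m, angles in rad, forces in N, time in s.
With the tool pointing down it reaches from about 0.425 to 1.025 m from the base axis. Payload 9.4 kg.
Tool frame: the origin (TCP) lies midway between the tips of the shut fingers; the grasp point (between the pads) lies 19 mm behind it; z points along the fingers, y is the line along which they close (so a half turn about z gives the same grasp; the last joint's range is limited). The gripper opens to 85 mm and grips with 20 to 120 N. Pads are 22 mm wide; open, the fingers measure 114 mm over their backs; the gripper's body (76 mm by 85 mm) begins 54 mm behind the grasp point. The pads swing forward as they close: fully open they stand 13 mm farther back than shut.
Start: joints at [1.143, 0.599, -0.003, 1.599, 0.002, 0.943, -0.08], TCP at [0.249, -0.681, 0.231] pointing down, gripper open.
Joint ranges: [-2.57, 2.57], [-0.35, 1.97], [-1.29, 1.29], [0.11, 2.56], [-1.05, 4.19], [0.11, 1.86], [-2.63, 2.63]. Speed limits (rad/s): [2.22, 2.22, 3.01, 3.01, 3.14, 3.14, 3.14].

### API

Orientations are given as a unit quaternion [w, x, y, z].
In Python, from plant import manip, vision, finish_job gives the robot as it stands. The module is installed in compiled form; this text tells all that it offers.
- The arm moves only by the shell command python3 -m pendant 'ROWS'. ROWS is JSON, a list of rows, each an object with "linear": the shift along the tool's x, y, z scaled (see below), a list of three; "dr": the turn, a rotation vector about the tool's x, y, z scaled (see below), a list of three; "hand": the opening, from 0 (shut) to 1 (fully open). In form: [{"linear": [dx, dy, dz], "dr": [wx, wy, wz], "hand": hand}, ...]. A call has 1 to 5 rows; each row shifts and turns the commanded pose from where the row before left it, along the tool's axes as they then stand; what a row does not reach is not made up. The controller multiplies each number of a shift by 300 mm and each number of a turn by 8 degrees. A row lasts 1/8 s, in which the tool goes at most 62.5 mm and 10.7 degrees, less where a joint would pass 70% of its speed; a pose out of reach is approached as far as the arm can. A call with a number of a shift or a turn outside -1 to 1 is refused whole. A call with a gripper value outside its range is refused whole. The fingers move at their own pace and stop on an object; the grip force is fixed at half the most. Time passes only in rows, so rows that do not move let the fingers close. It gives the time, the measured TCP pose, the force, the opening and the grip force at its end, in the units of the state.
- manip.get_obs(): the state, without advancing time (a new reading comes with each control period).
- vision.camera(name): name is "scene" or "top" or "wrist"; returns (picture, depth): 400x640x3 uint8, blue, green, red; 400x640 float32, m along the optical axis (not along the pixel's ray), 0 where there is no reading.
- vision.get_calibration(name): a dict with "fovy" (degrees; the focal length in pixels is half the picture's height over the tangent of half this angle, whatever the lens; pixels are square), "cx", "cy" (the principal point, pixels), "world_from_camera" (4x4, takes a point from camera to world coordinates); the wrist camera has in their place "mount" (4x4, takes a point from camera to tool coordinates, whose origin is the TCP and whose axes are the flange's). Camera axes: x right, y down, z forward; pixel columns grow to the right and rows downward; lengths in m; the calibration is good to about 2 mm. A picture is of the moment at which its call begins: read the wrist's pose just before it. get_calibration takes no time and is no camera call.
- finish_job(): hands the job in; it is judged then, once.
The state is a dict: "time_s": time; "joint_pos": joint angles; "joint_vel": joint speeds; "tau": joint torques, N m; "ee_pos": TCP position; "tool_rot": TCP orientation; "ft_force": force on the tool from outside, world axes, zero at the start; "wrist_torque": the same for the moment, N m; "width": finger opening in m; "gripper_force": force on a finger pad.
Only numpy, scipy, OpenCV 4.12 (cv2) and the standard library are available. Lean on these libraries where they do the work, as an engineer would, in place of code of your own. Each camera call takes 0.05 s, during which the arm holds its last target. There are 200 camera calls.

## Working session

There is one attempt and no reset: what is moved stays moved. The work goes in short steps, Python scripts to look and compute and a shell command to move; the robot and the scene stay as the last step left them, time stands still between calls to the robot, and variables do not carry over. Pictures are saved under pics/ and viewed, at most 14 in all, crops included, and the job is handed in when it is done.

```bash
mkdir -p pics; cat > h.py <<'E'
import numpy as np, cv2
from plant import manip, vision
from scipy.spatial.transform import Rotation as R
def cal(n):
    c=vision.get_calibration(n); f=200/np.tan(np.radians(c['fovy'])/2); return c,f
def wfc(n,c,o):
    if n!='wrist': return np.array(c['world_from_camera'])
    T=np.eye(4); q=o['tool_rot']; T[:3,:3]=R.from_quat([q[1],q[2],q[3],q[0]]).as_matrix(); T[:3,3]=o['ee_pos']
    return T@np.array(c['mount'])
def shot(n,name):
    o=manip.get_obs(); im,d=vision.camera(n); cv2.imwrite(f'pics/{name}.png',im)
    c,f=cal(n); T=wfc(n,c,o); np.savez(f'pics/{name}.npz',d=d,T=T,f=f,cx=c['cx'],cy=c['cy'])
    return im,d
def cloud(name):
    z=np.load(f'pics/{name}.npz'); d=z['d']; v,u=np.mgrid[:400,:640]
    P=np.stack([(u-z['cx'])/z['f']*d,(v-z['cy'])/z['f']*d,d],-1)@z['T'][:3,:3].T+z['T'][:3,3]
    P[d==0]=np.nan; return P
E
python3 - <<'E'
from h import *
shot('top','top1'); shot('scene','scene1')
o=manip.get_obs(); print(o)
for n in('top','scene','wrist'): print(n,vision.get_calibration(n))
E
```

```text
{'time_s': 0.1, 'joint_pos': array([ 1.14332127,  0.60004802, -0.00253908,  1.60006632,  0.0017788 ,
        0.94291419, -0.07979426]), 'joint_vel': array([-6.02446307e-04, -3.97300656e-05, -8.86264382e-04, -7.68686203e-04,
       -1.61589185e-03, -1.15661539e-03,  1.21125216e-03]), 'tau': array([ 4.83643977e-03, -7.77994180e+01,  1.56993236e+00, -2.58627695e+01,
        1.26081015e-02,  5.49389486e-03,  4.82903863e-05]), 'ee_pos': array([ 0.24896872, -0.68044681,  0.23049541]), 'tool_rot': array([-6.93056741e-04,  9.84654530e-01,  1.74513445e-01, -1.83018675e-04]), 'ft_force': array([ 0.34586638, -0.83050169,  0.05033601]), 'wrist_torque': array([ 0.06124103, -0.01891576, -0.01613056]), 'gripper_force': 0.0, 'width': 0.08562118091318428}
top {'fovy': 47.230261695501525, 'cx': 322.467151513656, 'cy': 198.29253270889492, 'world_from_camera': array([[-0.02495314, -0.99763416,  0.06405803,  0.47295859],
       [-0.9996693 ,  0.02529972,  0.00460488, -0.03797881],
       [-0.00621464, -0.06392194, -0.99793555,  1.49553271],
       [ 0.        ,  0.        ,  0.        ,  1.        ]])}
scene {'fovy': 53.71385626950697, 'cx': 321.7566736033587, 'cy': 199.11855861581338, 'world_from_camera': array([[ 0.56672839,  0.56142709, -0.60300792,  1.20339176],
       [ 0.82381089, -0.37509381,  0.42501795, -0.45184895],
       [ 0.01243205, -0.73763423, -0.67508606,  0.7731937 ],
       [ 0.        ,  0.        ,  0.        ,  1.        ]])}
wrist {'fovy': 70.03985185253741, 'cx': 320.345869518129, 'cy': 204.5397571515387, 'mount': array([[ 4.78946468e-04, -9.63553022e-01, -2.67516999e-01,
         6.97861024e-02],
       [ 9.99999783e-01,  3.40710842e-04,  5.63154506e-04,
        -8.54590695e-05],
       [-4.51483284e-04, -2.67517210e-01,  9.63552976e-01,
        -1.42669615e-01],
       [ 0.00000000e+00,  0.00000000e+00,  0.00000000e+00,
         1.00000000e+00]])}
```

View pics/top1.png

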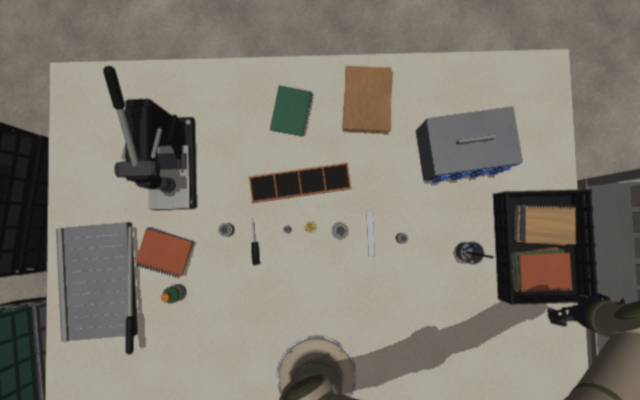

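View pics/scene1.png

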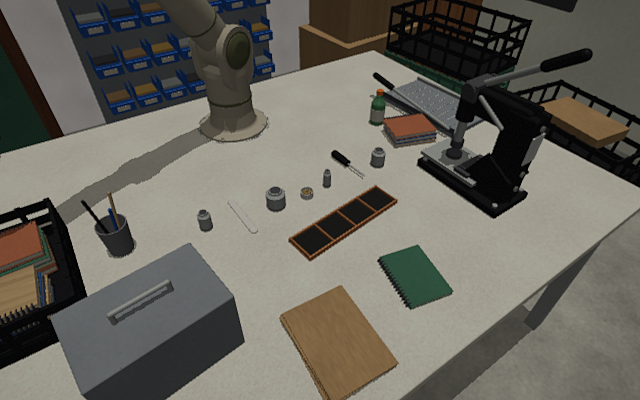

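Top view: the press is on the left (seat about (170,185)), and the tray spans (250,190) to (350,178). The dies are at (226,229), (288,229), (340,230) and (401,238), with the tin at (311,227). So bay_1 takes the smallest.

```bash
python3 - <<'E'
from h import *
P=cloud('top1'); im=cv2.imread('pics/top1.png')
for u,v in((226,229),(288,229),(311,227),(340,230),(401,238)):
    w=P[v-16:v+17,u-16:u+17].reshape(-1,3); w=w[np.isfinite(w[:,0])]
    m=w[w[:,2]>0.012]; t=w[w[:,2]>w[:,2].max()-0.012]
    print(u,v,'n',len(m),'zmax',m[:,2].max().round(3),'ctr',m.mean(0).round(3),'top',t.mean(0).round(3),'ext',np.ptp(m,0).round(3),'bench',np.median(w[:,2]).round(4))
# tray floor: dark pixels
g=im.max(2); M=(g<45); M[:155]=0;M[210:]=0;M[:,:240]=0;M[:,360:]=0
n,l,s,c=cv2.connectedComponentsWithStats(M.astype(np.uint8))
for i in range(1,n):
    if s[i,4]>100: print(s[i],c[i].round(1),np.nanmean(P[l==i],0).round(4), cv2.minAreaRect((P[l==i][:,:2]*1000).astype(np.float32)))
# wood frame+floor
pts=P[M][:,:2]; pts=pts[np.isfinite(pts[:,0])]
print(cv2.minAreaRect((pts*1000).astype(np.float32)))
S=cloud('scene1')
for u,v in((378,157),(327,178),(307,193),(276,198),(205,220)):
    w=S[v-16:v+17,u-16:u+17].reshape(-1,3); w=w[np.isfinite(w[:,0])]
    m=w[(w[:,2]>0.012)&(w[:,2]<0.07)]; print(u,v,'zmax',m[:,2].max().round(3),m.mean(0).round(3),np.ptp(m,0).round(3))
E
python3 - <<'E'
import cv2
im=cv2.imread('pics/top1.png')[140:270,180:440]
cv2.imwrite('pics/c1.png',cv2.resize(im,None,fx=3,fy=3,interpolation=cv2.INTER_CUBIC))
E
```

```text
226 229 n 180 zmax 0.069 ctr [0.475 0.276 0.05 ] top [0.475 0.28  0.061] ext [0.042 0.044 0.056] bench 0.0014
288 229 n 49 zmax 0.066 ctr [0.471 0.084 0.051] top [0.471 0.085 0.059] ext [0.019 0.023 0.052] bench 0.0005
311 227 n 65 zmax 0.023 ctr [0.475 0.011 0.016] top [0.475 0.011 0.016] ext [0.033 0.035 0.011] bench 0.0007
340 230 n 225 zmax 0.064 ctr [ 0.463 -0.083  0.053] top [ 0.463 -0.084  0.057] ext [0.051 0.051 0.046] bench 0.0012
401 238 n 107 zmax 0.063 ctr [ 0.434 -0.277  0.049] top [ 0.434 -0.28   0.057] ext [0.032 0.03  0.05 ] bench 0.0001
[325 166  23  23 433] [335.9 176.8] [ 0.6379 -0.0768  0.0061] ((638.0370483398438, -76.79830169677734), (67.20610809326172, 68.03665924072266), 6.649103164672852)
[300 169  24  23 432] [311.6 180.2] [0.6287 0.003  0.0058] ((628.435546875, 3.1693992614746094), (67.5994644165039, 68.60244750976562), 6.182692527770996)
[276 173  23  23 433] [287.1 183.7] [0.6192 0.0831 0.0063] ((619.1322631835938, 82.87068176269531), (69.3888931274414, 66.77616882324219), 8.900161743164062)
[252 176  23  23 434] [262.9 187.2] [0.6099 0.1626 0.0068] ((610.1061401367188, 162.72117614746094), (68.07972717285156, 68.33149719238281), 6.80159330368042)
((623.9049682617188, 43.01795959472656), (68.50840759277344, 309.37799072265625), 6.698960781097412)
378 157 zmax 0.063 [0.483 0.268 0.04 ] [0.077 0.139 0.051]
327 178 zmax 0.063 [0.475 0.075 0.036] [0.083 0.169 0.051]
307 193 zmax 0.037 [0.477 0.009 0.017] [0.042 0.083 0.025]
276 198 zmax 0.063 [ 0.476 -0.096  0.043] [0.055 0.052 0.051]
205 220 zmax 0.063 [ 0.444 -0.289  0.041] [0.028 0.033 0.051]
```

View pics/c1.png

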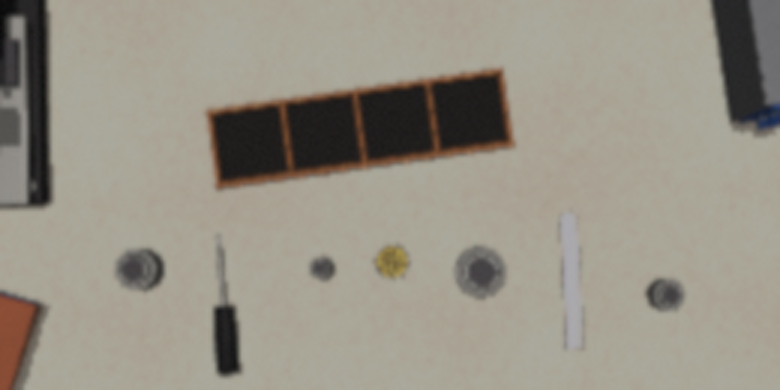

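Read-out: die_24 (0.471,0.084), die_34 (0.434,-0.277), die_44 (0.475,0.276), die_54 (0.463,-0.083), tin (0.475,0.011). The bay centres run from bay_1 (0.610,0.163) to bay_4 (0.638,-0.077). Closing along world x clears all neighbours, so I'll swing round over die_34.

```bash
python3 -m pendant '[{"linear":[0.2,0,0],"dr":[0,0,-0.97],"hand":1},{"linear":[0.2,0,0],"dr":[0,0,-0.97],"hand":1},{"linear":[0.2,0,0],"dr":[0,0,-0.97],"hand":1},{"linear":[0.2,0,0],"dr":[0,0,-0.97],"hand":1},{"linear":[0.2,0,0],"dr":[0,0,-0.97],"hand":1}]'
python3 -m pendant '[{"linear":[0.2,0,0],"dr":[0,0,-0.97],"hand":1},{"linear":[0.2,0,0],"dr":[0,0,-0.97],"hand":1},{"linear":[0.2,0,0],"dr":[0,0,-0.97],"hand":1},{"linear":[0.2,0,0],"dr":[0,0,-0.97],"hand":1},{"linear":[0,0,0],"dr":[0,0,0],"hand":1}]'
cat >> h.py <<'E'
def deltas(x,y,z):
    "rows units from the present TCP to a world point, in tool axes; and turn left to tool y = +x, z down"
    o=manip.get_obs(); q=o['tool_rot']; r=R.from_quat([q[1],q[2],q[3],q[0]])
    want=R.from_matrix([[0,1,0],[1,0,0],[0,0,-1]])
    print('t',round(o['time_s'],2),'tcp',o['ee_pos'].round(4),'lin',(r.inv().apply(np.array([x,y,z])-o['ee_pos'])/0.3).round(3),'dr',(np.degrees((r.inv()*want).as_rotvec())/8).round(3),'w',round(o['width'],4),'F',o['ft_force'].round(1),'q7',o['joint_pos'][6].round(2))
def find(name,x,y,zlo=0.046,rad=0.045):
    "centre of a die by a circle fit on the horizontal outline of its points above zlo"
    P=cloud(name).reshape(-1,3); P=P[np.isfinite(P[:,0])]
    m=P[(np.hypot(P[:,0]-x,P[:,1]-y)<rad)&(P[:,2]>zlo)&(P[:,2]<0.075)]
    (c,rr)=cv2.minEnclosingCircle((m[:,:2]*1000).astype(np.float32)); print('die',np.round(c,1),'r',round(rr,1),'n',len(m),'zmax',np.percentile(m[:,2],98).round(4),'mean',m.mean(0).round(4))
E
python3 - <<'E'
from h import *
shot('wrist','w1'); find('w1',.434,-.277); deltas(.434,-.277,.12)
P=cloud('w1'); print(np.nanmedian(P[...,2]))
E
```

```text
time_s: 0.72
ee_pos: [0.49, -0.5078, 0.2307]
tool_rot: [-0.0, 0.87, 0.494, 0.0]
ft_force: [0.8, -0.4, -0.7]
width: 0.0853
gripper_force: 0.0
time_s: 1.35
ee_pos: [0.5689, -0.2795, 0.2314]
tool_rot: [-0.001, 0.704, 0.71, 0.001]
ft_force: [0.2, -1.3, 0.8]
width: 0.0851
gripper_force: 0.0
die [ 436.4 -283.1] r 16.5 n 597 zmax 0.0597 mean [ 0.4393 -0.2813  0.054 ]
t 1.4 tcp [ 0.5681 -0.2831  0.2313] lin [ 0.021 -0.447  0.371] dr [-0.002 -0.006  0.022] w 0.0854 F [-0.1 -0.6 -0.8] q7 0.16
0.0006888818622585446
```

View pics/w1.png

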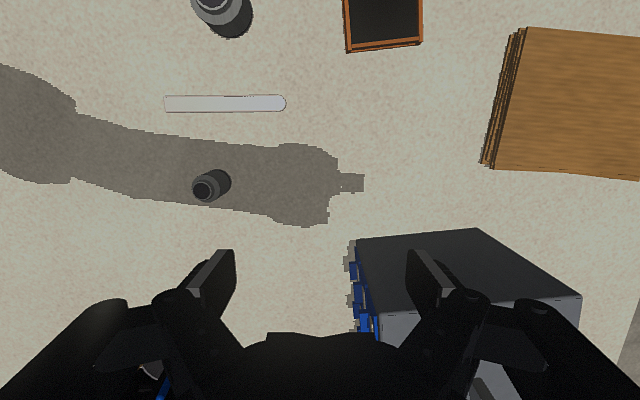

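The wrist view shows die_34 at (210,185), with nothing else near it; its measured centre is (0.436,-0.282).

```bash
python3 -m pendant '[{"linear":[0,-0.15,0],"dr":[0,0,0],"hand":1},{"linear":[0.004,-0.15,0.1],"dr":[0,0,0],"hand":1},{"linear":[0,-0.14,0.15],"dr":[0,0,0],"hand":1},{"linear":[0,0,0.15],"dr":[0,0,0],"hand":1},{"linear":[0,0,0],"dr":[0,0,0],"hand":1}]' >/dev/null
python3 -m pendant '[{"linear":[0,0,0],"dr":[0,0,0],"hand":1}]'
python3 - <<'E'
from h import *
deltas(.436,-.281,.012)
shot('wrist','w2'); find('w2',.436,-.281)
E
```

```text
time_s: 2.15
ee_pos: [0.4365, -0.2851, 0.1121]
tool_rot: [0.0, 0.708, 0.706, 0.0]
ft_force: [0.0, -0.3, 1.1]
width: 0.0852
gripper_force: 0.0
t 2.15 tcp [ 0.4365 -0.2851  0.1121] lin [ 0.014 -0.002  0.334] dr [ 0.005  0.004 -0.013] w 0.0852 F [ 0.  -0.3  1.1] q7 0.13
die [ 436. -283.] r 16.7 n 1369 zmax 0.0597 mean [ 0.436  -0.2803  0.0541]
```

```bash
python3 -m pendant '[{"linear":[0.009,0,0.12],"dr":[0,0,0],"hand":1},{"linear":[0,0,0.12],"dr":[0,0,0],"hand":1},{"linear":[0,0,0.09],"dr":[0,0,0],"hand":1},{"linear":[0,0,0],"dr":[0,0,0],"hand":1},{"linear":[0,0,0],"dr":[0,0,0],"hand":0}]' 
python3 -m pendant '[{"linear":[0,0,0],"dr":[0,0,0],"hand":0},{"linear":[0,0,0],"dr":[0,0,0],"hand":0},{"linear":[0,0,0],"dr":[0,0,0],"hand":0},{"linear":[0,0,0],"dr":[0,0,0],"hand":0},{"linear":[0,0,0],"dr":[0,0,0],"hand":0}]'
```

```text
time_s: 2.82
ee_pos: [0.4366, -0.282, 0.0137]
tool_rot: [0.001, 0.707, 0.707, 0.0]
ft_force: [-0.3, -0.3, 0.6]
width: 0.0699
gripper_force: 0.0
time_s: 3.45
ee_pos: [0.4356, -0.282, 0.0135]
tool_rot: [0.001, 0.708, 0.707, -0.0]
ft_force: [-2.1, 1.2, 11.2]
width: 0.0324
gripper_force: 58.5
```

```bash
python3 -m pendant '[{"linear":[0,0,-0.05],"dr":[0,0,0],"hand":0},{"linear":[0,0,-0.14],"dr":[0,0,0],"hand":0},{"linear":[0,0,-0.14],"dr":[0,0,0],"hand":0},{"linear":[0.1,0.05,-0.04],"dr":[0,0,0],"hand":0},{"linear":[0.14,0.07,0],"dr":[0,0,0],"hand":0}]' 
python3 -m pendant '[{"linear":[0.15,0.076,0],"dr":[0,0,0],"hand":0},{"linear":[0.15,0.076,0],"dr":[0,0,0],"hand":0},{"linear":[0.15,0.076,0],"dr":[0,0,0],"hand":0},{"linear":[0.15,0.076,0],"dr":[0,0,0],"hand":0},{"linear":[0.15,0.076,0],"dr":[0,0,0],"hand":0}]'
python3 -m pendant '[{"linear":[0.14,0.076,0],"dr":[0,0,0],"hand":0},{"linear":[0.09,0.04,0],"dr":[0,0,0],"hand":0},{"linear":[0,0,0],"dr":[0,0,0],"hand":0},{"linear":[0,0,0],"dr":[0,0,0],"hand":0}]'
python3 - <<'E'
from h import *
deltas(.619,.083,.0205)
shot('wrist','w3'); P=cloud('w3'); im=cv2.imread('pics/w3.png')
M=(im.max(2)<45)&(P[...,2]<0.012)&(P[...,2]>-.003)
M=cv2.erode(M.astype(np.uint8),np.ones((3,3)))
n,l,s,c=cv2.connectedComponentsWithStats(M)
for i in range(1,n):
    if s[i,4]>800: print(s[i],c[i].round(0),np.nanmean(P[l==i],0).round(4),cv2.minAreaRect((P[l==i][:,:2]*1000).astype(np.float32)))
E
```

```text
time_s: 4.08
ee_pos: [0.4718, -0.2106, 0.1254]
tool_rot: [0.001, 0.709, 0.705, 0.0]
ft_force: [0.4, 0.8, -3.8]
width: 0.0328
gripper_force: 60.5
time_s: 4.7
ee_pos: [0.5861, 0.0167, 0.1241]
tool_rot: [-0.0, 0.708, 0.707, -0.0]
ft_force: [1.1, 0.5, -3.6]
width: 0.0326
gripper_force: 60.4
time_s: 5.2
ee_pos: [0.6201, 0.0834, 0.1235]
tool_rot: [-0.0, 0.708, 0.707, -0.001]
ft_force: [-0.5, 1.1, -2.4]
width: 0.0325
gripper_force: 60.4
t 5.2 tcp [0.6201 0.0834 0.1235] lin [-0.001 -0.003  0.343] dr [-0.006  0.005 -0.01 ] w 0.0325 F [-0.5  1.1 -2.4] q7 -0.47
[271 119  55  45 918] [300. 149.] [0.6035 0.1315 0.0061] ((600.6119995117188, 138.49510192871094), (49.6899299621582, 35.007469177246094), 6.111822605133057)
[ 274  165   85   75 4013] [313. 199.] [0.6151 0.0844 0.0061] ((619.128662109375, 81.25418090820312), (73.65141296386719, 68.75203704833984), 6.367240905761719)
```

View pics/w3.png

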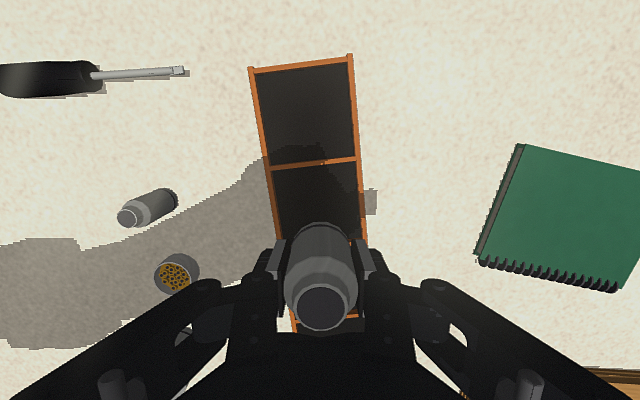

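The wrist view shows die_34 gripped over the second bay from the left, floor centre (0.619,0.082). Die_24 is at (135,212) and the tin at (175,275), both untouched. Lowering, with the last part slow.

```bash
python3 -m pendant '[{"linear":[0,0,0.1],"dr":[0,0,0],"hand":0},{"linear":[0,0,0.12],"dr":[0,0,0],"hand":0},{"linear":[0,0,0.07],"dr":[0,0,0],"hand":0},{"linear":[0,0,0.03],"dr":[0,0,0],"hand":0},{"linear":[0,0,0.013],"dr":[0,0,0],"hand":0}]' 
python3 -m pendant '[{"linear":[0,0,0.007],"dr":[0,0,0],"hand":0},{"linear":[0,0,0],"dr":[0,0,0],"hand":0},{"linear":[0,0,0],"dr":[0,0,0],"hand":0}]'
```

```text
time_s: 5.88
ee_pos: [0.6208, 0.0835, 0.0234]
tool_rot: [0.0, 0.708, 0.706, -0.0]
ft_force: [0.8, 0.7, -2.2]
width: 0.0322
gripper_force: 60.4
time_s: 6.25
ee_pos: [0.6211, 0.0842, 0.0218]
tool_rot: [0.0, 0.708, 0.707, 0.0]
ft_force: [-0.2, -0.1, -3.6]
width: 0.0322
gripper_force: 60.4
```

```bash
python3 -m pendant '[{"linear":[0,0,0.004],"dr":[0,0,0],"hand":0},{"linear":[0,0,0],"dr":[0,0,0],"hand":0},{"linear":[0,0,0],"dr":[0,0,0],"hand":0}]'
python3 -m pendant '[{"linear":[0,0,0.004],"dr":[0,0,0],"hand":0},{"linear":[0,0,0],"dr":[0,0,0],"hand":0},{"linear":[0,0,0],"dr":[0,0,0],"hand":0}]'
```

```text
time_s: 6.62
ee_pos: [0.6208, 0.0842, 0.02]
tool_rot: [-0.0, 0.707, 0.707, -0.0]
ft_force: [-0.7, 0.8, -3.0]
width: 0.0327
gripper_force: 60.4
time_s: 7.0
ee_pos: [0.6208, 0.0843, 0.0196]
tool_rot: [0.0, 0.707, 0.707, 0.0]
ft_force: [-1.8, -1.3, 5.6]
width: 0.0325
gripper_force: 61.5
```

```bash
python3 -m pendant '[{"linear":[0,0,0],"dr":[0,0,0],"hand":1},{"linear":[0,0,0],"dr":[0,0,0],"hand":1},{"linear":[0,0,0],"dr":[0,0,0],"hand":1},{"linear":[0,0,0],"dr":[0,0,0],"hand":1},{"linear":[0,0,-0.05],"dr":[0,0,0],"hand":1}]'
python3 -m pendant '[{"linear":[0,0,-0.15],"dr":[0,0,0],"hand":1},{"linear":[0,0,-0.18],"dr":[0,0,0],"hand":1},{"linear":[0,-0.16,-0.05],"dr":[0,0,0],"hand":1},{"linear":[0,-0.18,0],"dr":[0,0,0],"hand":1},{"linear":[0,-0.16,0],"dr":[0,0,0],"hand":1}]' 
python3 -m pendant '[{"linear":[0,0,0],"dr":[0,0,0],"hand":1},{"linear":[0,0,0],"dr":[0,0,0],"hand":1}]'
python3 - <<'E'
from h import *
shot('wrist','w4'); find('w4',.471,.084,rad=.04);find('w4',.62,.083,zlo=.05); deltas(.471,.084,.013)
E
```

```text
time_s: 7.62
ee_pos: [0.62, 0.0841, 0.0334]
tool_rot: [-0.001, 0.707, 0.707, -0.001]
ft_force: [0.6, -0.4, -0.9]
width: 0.0854
gripper_force: 0.0
time_s: 8.25
ee_pos: [0.4692, 0.0842, 0.1492]
tool_rot: [0.0, 0.708, 0.707, 0.001]
ft_force: [-0.1, 0.0, 0.4]
width: 0.0853
gripper_force: 0.0
time_s: 8.5
ee_pos: [0.4719, 0.0847, 0.1488]
tool_rot: [0.001, 0.707, 0.707, 0.001]
ft_force: [1.2, 1.0, -0.1]
width: 0.0855
gripper_force: 0.0
die [472.9  83.4] r 11.8 n 508 zmax 0.0597 mean [0.4731 0.0857 0.0541]
die [622.2  83.3] r 17.2 n 1202 zmax 0.0657 mean [0.6183 0.0855 0.0596]
t 8.55 tcp [0.4723 0.0847 0.1485] lin [-0.003 -0.005  0.452] dr [ 0.015 -0.004 -0.009] w 0.0857 F [-0.2 -0.1  0.6] q7 -0.56
```

View pics/w4.png

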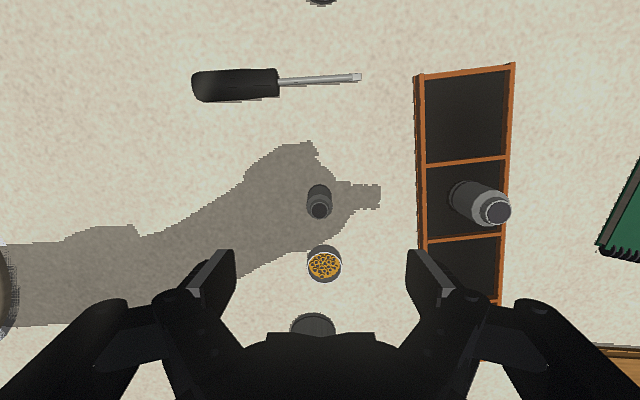

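Die_34 stands upright in bay 2 (475,203), and die_24 is right below the gripper at (319,202). Grasping it.

```bash
python3 -m pendant '[{"linear":[0,0,0.14],"dr":[0,0,0],"hand":1},{"linear":[0,0,0.16],"dr":[0,0,0],"hand":1},{"linear":[0,0,0.11],"dr":[0,0,0],"hand":1},{"linear":[0,0,0.04],"dr":[0,0,0],"hand":1},{"linear":[0,0,0],"dr":[0,0,0],"hand":0}]' 
python3 -m pendant '[{"linear":[0,0,0],"dr":[0,0,0],"hand":0},{"linear":[0,0,0],"dr":[0,0,0],"hand":0},{"linear":[0,0,0],"dr":[0,0,0],"hand":0},{"linear":[0,0,0],"dr":[0,0,0],"hand":0},{"linear":[0,0,0],"dr":[0,0,0],"hand":0}]'
python3 - <<'E'
from h import *
deltas(.610,.163,.1)
E
```

```text
time_s: 9.18
ee_pos: [0.4711, 0.0845, 0.0124]
tool_rot: [-0.0, 0.707, 0.707, -0.0]
ft_force: [-0.7, -0.1, -0.0]
width: 0.0697
gripper_force: 0.0
time_s: 9.8
ee_pos: [0.4714, 0.0843, 0.014]
tool_rot: [0.001, 0.708, 0.707, 0.001]
ft_force: [0.8, 0.1, 9.4]
width: 0.0225
gripper_force: 58.3
t 9.8 tcp [0.4714 0.0843 0.014 ] lin [ 0.263  0.462 -0.286] dr [ 0.014 -0.003 -0.011] w 0.0225 F [0.8 0.1 9.4] q7 -0.69
```

```bash
python3 -m pendant '[{"linear":[0,0,-0.05],"dr":[0,0,0],"hand":0},{"linear":[0,0,-0.15],"dr":[0,0,0],"hand":0},{"linear":[0.03,0,-0.15],"dr":[0,0,0],"hand":0},{"linear":[0.08,0.1,-0.01],"dr":[0,0,0],"hand":0},{"linear":[0.08,0.15,0],"dr":[0,0,0],"hand":0}]' 
python3 -m pendant '[{"linear":[0.06,0.14,0],"dr":[0,0,0],"hand":0},{"linear":[0.013,0.072,0],"dr":[0,0,0],"hand":0},{"linear":[0,0,0.1],"dr":[0,0,0],"hand":0},{"linear":[0,0,0.12],"dr":[0,0,0],"hand":0},{"linear":[0,0,0.07],"dr":[0,0,0],"hand":0}]'
python3 -m pendant '[{"linear":[0,0,0.02],"dr":[0,0,0],"hand":0},{"linear":[0,0,0.01],"dr":[0,0,0],"hand":0},{"linear":[0,0,0],"dr":[0,0,0],"hand":0},{"linear":[0,0,0],"dr":[0,0,0],"hand":0}]'
```

```text
time_s: 10.42
ee_pos: [0.5463, 0.1414, 0.1229]
tool_rot: [0.001, 0.708, 0.707, 0.001]
ft_force: [0.7, -1.3, -2.7]
width: 0.0229
gripper_force: 59.2
time_s: 11.05
ee_pos: [0.6087, 0.1626, 0.0327]
tool_rot: [-0.0, 0.708, 0.707, -0.001]
ft_force: [0.0, -0.2, -1.9]
width: 0.0226
gripper_force: 59.2
time_s: 11.55
ee_pos: [0.6099, 0.1632, 0.0257]
tool_rot: [0.0, 0.708, 0.707, 0.001]
ft_force: [-0.1, 0.0, -1.1]
width: 0.0225
gripper_force: 59.2
```

Expect contact at TCP z of about 0.020.

```bash
python3 -m pendant '[{"linear":[0,0,0.012],"dr":[0,0,0],"hand":0},{"linear":[0,0,0],"dr":[0,0,0],"hand":0},{"linear":[0,0,0.004],"dr":[0,0,0],"hand":0},{"linear":[0,0,0],"dr":[0,0,0],"hand":0}]'
python3 -m pendant '[{"linear":[0,0,0.003],"dr":[0,0,0],"hand":0},{"linear":[0,0,0],"dr":[0,0,0],"hand":0},{"linear":[0,0,0],"dr":[0,0,0],"hand":0}]'
```

```text
time_s: 12.05
ee_pos: [0.6095, 0.1632, 0.0202]
tool_rot: [0.0, 0.707, 0.707, 0.0]
ft_force: [-0.4, -0.6, 0.5]
width: 0.0228
gripper_force: 59.5
time_s: 12.42
ee_pos: [0.6095, 0.1632, 0.0201]
tool_rot: [0.0, 0.707, 0.707, 0.0]
ft_force: [-1.4, -0.5, 10.3]
width: 0.0227
gripper_force: 60.7
```

```bash
python3 -m pendant '[{"linear":[0,0,0],"dr":[0,0,0],"hand":1},{"linear":[0,0,0],"dr":[0,0,0],"hand":1},{"linear":[0,0,0],"dr":[0,0,0],"hand":1},{"linear":[0,0,0],"dr":[0,0,0],"hand":1},{"linear":[0,0,0],"dr":[0,0,0],"hand":1}]'
python3 -m pendant '[{"linear":[0,0,-0.1],"dr":[0,0,0],"hand":1},{"linear":[0,0,-0.15],"dr":[0,0,0],"hand":1},{"linear":[0,0,-0.18],"dr":[0,0,0],"hand":1},{"linear":[0.12,-0.15,0],"dr":[0,0,0],"hand":1},{"linear":[0.13,-0.15,0],"dr":[0,0,0],"hand":1}]' 
python3 -m pendant '[{"linear":[0.127,-0.15,0],"dr":[0,0,0],"hand":1},{"linear":[0,0,0],"dr":[0,0,0],"hand":1},{"linear":[0,0,0],"dr":[0,0,0],"hand":1}]'
python3 - <<'E'
from h import *
shot('wrist','w5'); find('w5',.475,.276); deltas(.475,.276,.012)
E
```

```text
time_s: 13.05
ee_pos: [0.6095, 0.1632, 0.0191]
tool_rot: [-0.0, 0.707, 0.707, -0.0]
ft_force: [0.6, 0.4, 0.0]
width: 0.0851
gripper_force: 0.0
time_s: 13.68
ee_pos: [0.5192, 0.2385, 0.149]
tool_rot: [0.0, 0.708, 0.706, 0.001]
ft_force: [0.7, 1.2, -0.1]
width: 0.0855
gripper_force: 0.0
time_s: 14.05
ee_pos: [0.4749, 0.2763, 0.1483]
tool_rot: [0.0, 0.707, 0.707, 0.0]
ft_force: [0.1, -0.3, 0.6]
width: 0.0859
gripper_force: 0.0
die [476.4 278.4] r 21.8 n 1739 zmax 0.0597 mean [0.4765 0.2807 0.0539]
t 14.1 tcp [0.4754 0.2756 0.1481] lin [ 0.001 -0.002  0.454] dr [ 0.003  0.003 -0.015] w 0.0854 F [ 0.3 -1.3 -0.4] q7 -0.89
```

View pics/w5.png

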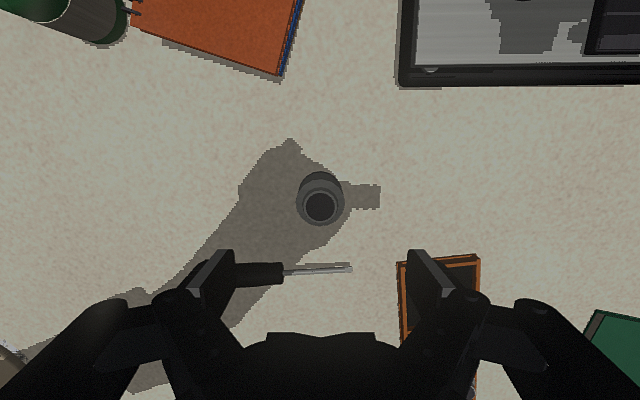

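Die_44 is right below the gripper at (320,200), with nothing close to the fingers. Lowering and gripping.

```bash
python3 -m pendant '[{"linear":[0.008,0.003,0.14],"dr":[0,0,0],"hand":1},{"linear":[0,0,0.16],"dr":[0,0,0],"hand":1},{"linear":[0,0,0.11],"dr":[0,0,0],"hand":1},{"linear":[0,0,0.045],"dr":[0,0,0],"hand":1},{"linear":[0,0,0],"dr":[0,0,0],"hand":0}]' 
python3 -m pendant '[{"linear":[0,0,0],"dr":[0,0,0],"hand":0},{"linear":[0,0,0],"dr":[0,0,0],"hand":0},{"linear":[0,0,0],"dr":[0,0,0],"hand":0},{"linear":[0,0,0],"dr":[0,0,0],"hand":0},{"linear":[0,0,0],"dr":[0,0,0],"hand":0}]'
python3 - <<'E'
from h import *
deltas(.6287,.003,.1)
E
```

```text
time_s: 14.72
ee_pos: [0.4759, 0.278, 0.0111]
tool_rot: [0.0, 0.708, 0.706, -0.001]
ft_force: [-0.1, -0.6, 0.3]
width: 0.0699
gripper_force: 0.0
time_s: 15.35
ee_pos: [0.476, 0.2789, 0.0132]
tool_rot: [0.0, 0.708, 0.707, 0.001]
ft_force: [-1.4, -1.4, 6.1]
width: 0.0427
gripper_force: 60.8
t 15.35 tcp [0.476  0.2789 0.0132] lin [-0.919  0.511 -0.289] dr [ 0.011 -0.005 -0.009] w 0.0427 F [-1.4 -1.4  6.1] q7 -0.99
```

```bash
python3 -m pendant '[{"linear":[0,0,-0.05],"dr":[0,0,0],"hand":0},{"linear":[0,0,-0.16],"dr":[0,0,0],"hand":0},{"linear":[0,0,-0.16],"dr":[0,0,0],"hand":0},{"linear":[-0.1,0.06,0],"dr":[0,0,0],"hand":0},{"linear":[-0.15,0.08,0],"dr":[0,0,0],"hand":0}]' 
python3 -m pendant '[{"linear":[-0.15,0.08,0],"dr":[0,0,0],"hand":0},{"linear":[-0.15,0.08,0],"dr":[0,0,0],"hand":0},{"linear":[-0.15,0.08,0],"dr":[0,0,0],"hand":0},{"linear":[-0.14,0.08,0],"dr":[0,0,0],"hand":0},{"linear":[-0.08,0.05,0],"dr":[0,0,0],"hand":0}]'
python3 -m pendant '[{"linear":[0,0,0],"dr":[0,0,0],"hand":0},{"linear":[0,0,0.06],"dr":[0,0,0],"hand":0},{"linear":[0,0,0],"dr":[0,0,0],"hand":0},{"linear":[0,0,0],"dr":[0,0,0],"hand":0}]'
python3 - <<'E'
from h import *
deltas(.629,.003,.02)
E
```

```text
time_s: 15.98
ee_pos: [0.5179, 0.2045, 0.125]
tool_rot: [0.0, 0.706, 0.708, 0.002]
ft_force: [0.5, 0.4, -4.7]
width: 0.0426
gripper_force: 62.7
time_s: 16.6
ee_pos: [0.6289, -0.001, 0.1238]
tool_rot: [0.001, 0.709, 0.706, -0.0]
ft_force: [-0.3, 0.4, -3.8]
width: 0.0424
gripper_force: 62.7
time_s: 17.1
ee_pos: [0.6277, 0.0037, 0.1044]
tool_rot: [-0.0, 0.707, 0.707, -0.0]
ft_force: [-0.5, -0.4, -3.9]
width: 0.0426
gripper_force: 62.5
t 17.1 tcp [0.6277 0.0037 0.1044] lin [-0.002  0.005  0.281] dr [-0.006 -0.001  0.005] w 0.0426 F [-0.5 -0.4 -3.9] q7 -0.41
```

```bash
python3 -m pendant '[{"linear":[0,0.004,0.1],"dr":[0,0,0],"hand":0},{"linear":[0,0,0.1],"dr":[0,0,0],"hand":0},{"linear":[0,0,0.05],"dr":[0,0,0],"hand":0},{"linear":[0,0,0.015],"dr":[0,0,0],"hand":0},{"linear":[0,0,0],"dr":[0,0,0],"hand":0}]' 
python3 -m pendant '[{"linear":[0,0,0.008],"dr":[0,0,0],"hand":0},{"linear":[0,0,0],"dr":[0,0,0],"hand":0},{"linear":[0,0,0.004],"dr":[0,0,0],"hand":0},{"linear":[0,0,0],"dr":[0,0,0],"hand":0},{"linear":[0,0,0],"dr":[0,0,0],"hand":0}]'
python3 -m pendant '[{"linear":[0,0,0.004],"dr":[0,0,0],"hand":0},{"linear":[0,0,0],"dr":[0,0,0],"hand":0},{"linear":[0,0,0],"dr":[0,0,0],"hand":0}]'
```

```text
time_s: 17.73
ee_pos: [0.6297, 0.0029, 0.0256]
tool_rot: [0.0, 0.707, 0.707, 0.0]
ft_force: [0.2, 0.4, -3.8]
width: 0.0427
gripper_force: 62.6
time_s: 18.35
ee_pos: [0.6294, 0.0026, 0.0216]
tool_rot: [-0.0, 0.707, 0.707, -0.0]
ft_force: [0.6, -0.5, -4.5]
width: 0.043
gripper_force: 62.6
time_s: 18.73
ee_pos: [0.6293, 0.0027, 0.0203]
tool_rot: [-0.0, 0.707, 0.707, -0.0]
ft_force: [0.5, 0.4, -3.7]
width: 0.0426
gripper_force: 62.6
```

```bash
python3 -m pendant '[{"linear":[0,0,0.004],"dr":[0,0,0],"hand":0},{"linear":[0,0,0],"dr":[0,0,0],"hand":0},{"linear":[0,0,0],"dr":[0,0,0],"hand":0}]'
python3 -m pendant '[{"linear":[0,0,0.003],"dr":[0,0,0],"hand":0},{"linear":[0,0,0],"dr":[0,0,0],"hand":0},{"linear":[0,0,0],"dr":[0,0,0],"hand":0}]'
```

```text
time_s: 19.1
ee_pos: [0.6295, 0.0026, 0.0193]
tool_rot: [0.0, 0.707, 0.707, 0.0]
ft_force: [-0.4, -0.6, -0.6]
width: 0.0425
gripper_force: 63.0
time_s: 19.48
ee_pos: [0.6295, 0.0026, 0.0193]
tool_rot: [0.0, 0.707, 0.707, 0.0]
ft_force: [-3.4, -0.5, 10.1]
width: 0.0426
gripper_force: 64.2
```

```bash
python3 -m pendant '[{"linear":[0,0,0],"dr":[0,0,0],"hand":1},{"linear":[0,0,0],"dr":[0,0,0],"hand":1},{"linear":[0,0,0],"dr":[0,0,0],"hand":1},{"linear":[0,0,0],"dr":[0,0,0],"hand":1},{"linear":[0,0,0],"dr":[0,0,0],"hand":1}]'
python3 -m pendant '[{"linear":[0,0,-0.1],"dr":[0,0,0],"hand":1},{"linear":[0,0,-0.15],"dr":[0,0,0],"hand":1},{"linear":[0,0,-0.18],"dr":[0,0,0],"hand":1},{"linear":[-0.08,-0.16,0],"dr":[0,0,0],"hand":1},{"linear":[-0.08,-0.16,0],"dr":[0,0,0],"hand":1}]' 
python3 -m pendant '[{"linear":[-0.08,-0.16,0],"dr":[0,0,0],"hand":1},{"linear":[-0.045,-0.07,0],"dr":[0,0,0],"hand":1},{"linear":[0,0,0],"dr":[0,0,0],"hand":1},{"linear":[0,0,0],"dr":[0,0,0],"hand":1}]'
python3 - <<'E'
from h import *
shot('wrist','w6'); find('w6',.463,-.083,rad=.05); deltas(.465,-.084,.009)
E
```

```text
time_s: 20.1
ee_pos: [0.6294, 0.0026, 0.0182]
tool_rot: [-0.0, 0.707, 0.707, -0.0]
ft_force: [-0.4, -0.1, 0.6]
width: 0.0855
gripper_force: 0.0
time_s: 20.72
ee_pos: [0.5325, -0.0457, 0.1479]
tool_rot: [0.001, 0.707, 0.707, 0.001]
ft_force: [0.8, -0.6, 0.4]
width: 0.0856
gripper_force: 0.0
time_s: 21.22
ee_pos: [0.4656, -0.0823, 0.1475]
tool_rot: [0.0, 0.707, 0.707, 0.001]
ft_force: [0.9, -0.1, 0.0]
width: 0.0852
gripper_force: 0.0
die [465.1 -85.8] r 26.7 n 2614 zmax 0.0597 mean [ 0.465  -0.0833  0.0539]
t 21.27 tcp [ 0.4657 -0.0821  0.1474] lin [-0.007 -0.003  0.461] dr [ 0.01  -0.003 -0.003] w 0.0855 F [ 0.1  0.1 -0.7] q7 -0.29
```

View pics/w6.png

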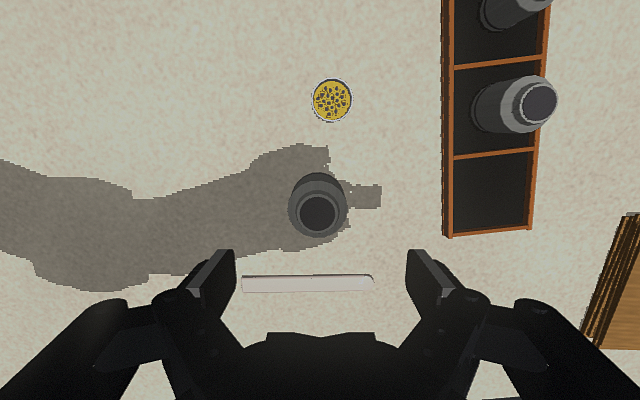

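Die_44 stands upright in bay 3 (515,105), the tin is untouched at (332,100), and die_54 is below at (318,205), centre (0.465,-0.085). Gripping it.

```bash
python3 -m pendant '[{"linear":[-0.011,-0.002,0.14],"dr":[0,0,0],"hand":1},{"linear":[0,0,0.16],"dr":[0,0,0],"hand":1},{"linear":[0,0,0.11],"dr":[0,0,0],"hand":1},{"linear":[0,0,0.045],"dr":[0,0,0],"hand":1},{"linear":[0,0,0],"dr":[0,0,0],"hand":0}]' 
python3 -m pendant '[{"linear":[0,0,0],"dr":[0,0,0],"hand":0},{"linear":[0,0,0],"dr":[0,0,0],"hand":0},{"linear":[0,0,0],"dr":[0,0,0],"hand":0},{"linear":[0,0,0],"dr":[0,0,0],"hand":0},{"linear":[0,0,0],"dr":[0,0,0],"hand":0}]'
python3 - <<'E'
from h import *
deltas(.638,-.077,.1)
E
```

```text
time_s: 21.9
ee_pos: [0.4641, -0.085, 0.0094]
tool_rot: [-0.001, 0.707, 0.707, -0.001]
ft_force: [0.4, 0.3, 0.1]
width: 0.0697
gripper_force: 0.0
time_s: 22.52
ee_pos: [0.4641, -0.0859, 0.0113]
tool_rot: [0.0, 0.707, 0.707, 0.0]
ft_force: [-0.4, 2.1, 6.5]
width: 0.0524
gripper_force: 65.1
t 22.52 tcp [ 0.4641 -0.0859  0.0113] lin [ 0.03   0.58  -0.295] dr [ 0.008 -0.001 -0.006] w 0.0524 F [-0.4  2.1  6.5] q7 -0.46
```

```bash
python3 -m pendant '[{"linear":[0,0,-0.05],"dr":[0,0,0],"hand":0},{"linear":[0,0,-0.14],"dr":[0,0,0],"hand":0},{"linear":[0,0,-0.12],"dr":[0,0,0],"hand":0},{"linear":[0.01,0.1,0],"dr":[0,0,0],"hand":0},{"linear":[0.01,0.14,0],"dr":[0,0,0],"hand":0}]' 
python3 -m pendant '[{"linear":[0.01,0.14,0],"dr":[0,0,0],"hand":0},{"linear":[0,0.13,0],"dr":[0,0,0],"hand":0},{"linear":[0,0.07,0],"dr":[0,0,0],"hand":0},{"linear":[0,0,0],"dr":[0,0,0],"hand":0},{"linear":[0,0,0],"dr":[0,0,0],"hand":0}]'
python3 - <<'E'
from h import *
deltas(.638,-.077,.0173)
E
```

```text
time_s: 23.15
ee_pos: [0.5353, -0.0811, 0.1042]
tool_rot: [-0.0, 0.708, 0.706, -0.001]
ft_force: [0.9, 0.2, -7.6]
width: 0.0523
gripper_force: 66.7
time_s: 23.78
ee_pos: [0.6361, -0.0776, 0.1029]
tool_rot: [-0.001, 0.708, 0.707, -0.001]
ft_force: [-0.5, 0.8, -8.3]
width: 0.0522
gripper_force: 66.7
t 23.77 tcp [ 0.6361 -0.0776  0.1029] lin [0.002 0.007 0.285] dr [-0.019  0.002 -0.01 ] w 0.0522 F [-0.5  0.8 -8.3] q7 -0.32
```

```bash
python3 -m pendant '[{"linear":[0.002,0.005,0.1],"dr":[0,0,0],"hand":0},{"linear":[0,0,0.1],"dr":[0,0,0],"hand":0},{"linear":[0,0,0.05],"dr":[0,0,0],"hand":0},{"linear":[0,0,0.012],"dr":[0,0,0],"hand":0},{"linear":[0,0,0],"dr":[0,0,0],"hand":0}]' 
python3 -m pendant '[{"linear":[0,0,0.008],"dr":[0,0,0],"hand":0},{"linear":[0,0,0],"dr":[0,0,0],"hand":0},{"linear":[0,0,0.004],"dr":[0,0,0],"hand":0},{"linear":[0,0,0],"dr":[0,0,0],"hand":0},{"linear":[0,0,0],"dr":[0,0,0],"hand":0}]'
python3 -m pendant '[{"linear":[0,0,0.004],"dr":[0,0,0],"hand":0},{"linear":[0,0,0],"dr":[0,0,0],"hand":0},{"linear":[0,0,0],"dr":[0,0,0],"hand":0}]'
```

```text
time_s: 24.4
ee_pos: [0.6394, -0.0766, 0.0257]
tool_rot: [0.0, 0.707, 0.707, 0.0]
ft_force: [0.5, -0.2, -7.5]
width: 0.0523
gripper_force: 66.5
time_s: 25.02
ee_pos: [0.6392, -0.0766, 0.0216]
tool_rot: [0.0, 0.707, 0.707, -0.0]
ft_force: [0.4, 0.2, -6.9]
width: 0.0523
gripper_force: 66.6
time_s: 25.4
ee_pos: [0.6392, -0.0766, 0.0203]
tool_rot: [-0.0, 0.707, 0.707, -0.0]
ft_force: [-0.0, -0.6, -7.0]
width: 0.052
gripper_force: 66.6
```

```bash
python3 -m pendant '[{"linear":[0,0,0.004],"dr":[0,0,0],"hand":0},{"linear":[0,0,0],"dr":[0,0,0],"hand":0},{"linear":[0,0,0.004],"dr":[0,0,0],"hand":0},{"linear":[0,0,0],"dr":[0,0,0],"hand":0},{"linear":[0,0,0],"dr":[0,0,0],"hand":0}]'
python3 -m pendant '[{"linear":[0,0,0.003],"dr":[0,0,0],"hand":0},{"linear":[0,0,0],"dr":[0,0,0],"hand":0},{"linear":[0,0,0],"dr":[0,0,0],"hand":0}]'
```

```text
time_s: 26.02
ee_pos: [0.6392, -0.0765, 0.0179]
tool_rot: [-0.0, 0.707, 0.707, -0.0]
ft_force: [0.4, 0.5, -7.0]
width: 0.0522
gripper_force: 66.6
time_s: 26.4
ee_pos: [0.6393, -0.0766, 0.0174]
tool_rot: [0.0, 0.707, 0.707, 0.0]
ft_force: [-2.2, -0.1, -0.3]
width: 0.0521
gripper_force: 67.4
```

```bash
python3 -m pendant '[{"linear":[0,0,0.002],"dr":[0,0,0],"hand":0},{"linear":[0,0,0],"dr":[0,0,0],"hand":0},{"linear":[0,0,0],"dr":[0,0,0],"hand":0}]'
python3 -m pendant '[{"linear":[0,0,0],"dr":[0,0,0],"hand":1},{"linear":[0,0,0],"dr":[0,0,0],"hand":1},{"linear":[0,0,0],"dr":[0,0,0],"hand":1},{"linear":[0,0,0],"dr":[0,0,0],"hand":1},{"linear":[0,0,0],"dr":[0,0,0],"hand":1}]'
python3 -m pendant '[{"linear":[0,0,-0.1],"dr":[0,0,0],"hand":1},{"linear":[0,0,-0.15],"dr":[0,0,0],"hand":1},{"linear":[0,0,-0.18],"dr":[0,0,0],"hand":1},{"linear":[-0.15,0,-0.1],"dr":[0,0,0],"hand":1},{"linear":[-0.2,-0.1,0],"dr":[0,0,0],"hand":1}]' 
python3 -m pendant '[{"linear":[-0.2,-0.1,0],"dr":[0,0,0],"hand":1},{"linear":[-0.15,-0.1,0],"dr":[0,0,0],"hand":1},{"linear":[0,0,0],"dr":[0,0,0],"hand":1},{"linear":[0,0,0],"dr":[0,0,0],"hand":1}]'
python3 - <<'E'
from h import *
shot('scene','s2'); shot('top','t2')
for p in((.61,.163),(.62,.083),(.629,.003),(.639,-.077)): find('t2',*p,zlo=.045,rad=.035)
a=cv2.imread('pics/s2.png')[130:290,180:440]; b=cv2.imread('pics/t2.png')[150:250,200:420]
cv2.imwrite('pics/f.png',np.vstack([cv2.resize(a,(600,340)),cv2.resize(b,(600,255))]))
E
```

```text
time_s: 26.78
ee_pos: [0.6393, -0.0766, 0.0174]
tool_rot: [0.0, 0.707, 0.707, 0.0]
ft_force: [-3.1, -0.4, 6.9]
width: 0.0522
gripper_force: 68.4
time_s: 27.4
ee_pos: [0.6392, -0.0766, 0.0164]
tool_rot: [-0.0, 0.707, 0.707, -0.0]
ft_force: [0.3, -0.2, 0.3]
width: 0.0854
gripper_force: 0.0
time_s: 28.02
ee_pos: [0.6141, -0.1772, 0.1786]
tool_rot: [0.003, 0.706, 0.708, 0.002]
ft_force: [-0.2, -0.7, 0.2]
width: 0.0852
gripper_force: 0.0
time_s: 28.52
ee_pos: [0.5534, -0.278, 0.1756]
tool_rot: [0.0, 0.708, 0.707, 0.0]
ft_force: [0.5, -0.3, -0.4]
width: 0.0853
gripper_force: 0.0
die [608.5 164.1] r 11.5 n 46 zmax 0.0689 mean [0.6086 0.1629 0.0586]
die [620.5  84.9] r 16.4 n 85 zmax 0.0679 mean [0.6201 0.084  0.0597]
die [629.4   4.2] r 21.7 n 151 zmax 0.0682 mean [0.6285 0.004  0.059 ]
die [638.9 -75. ] r 26.7 n 227 zmax 0.07 mean [ 0.638  -0.0749  0.0589]
```

View pics/f.png

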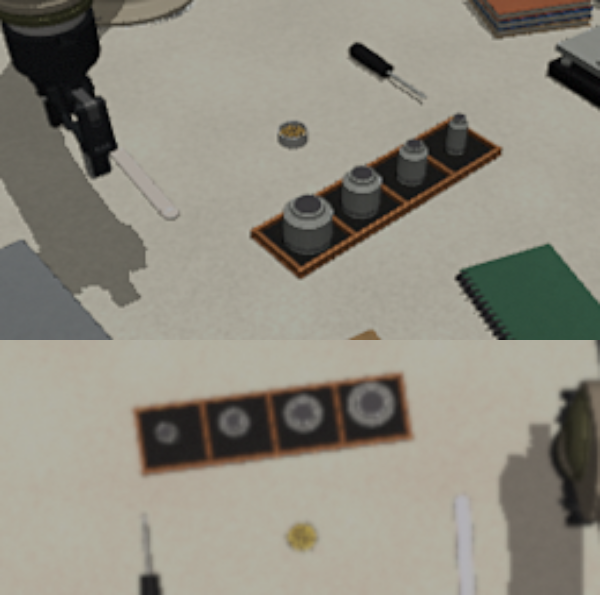

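All four dies stand upright in order, smallest at (165,433) on the press side and largest at (370,403). The tin is still at (302,537), in its place, and the gripper is clear.

```bash
python3 -c "from plant import finish_job; print(finish_job())"
```

```text
the job is handed in; nothing more can be done
None
```

The job is handed in: all four dies stand upright in the tray in order, from die_24 in bay 1 nearest the press to die_54 in bay 4, with the tin left in its place and about 29 s used of the 101 s allowed.

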